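Refill the valve cap pocket through its one-way gate

TASK

Take the steel scoop cup that holds the two purple cone valve caps, press the brass one-way gate on top of the clear display pocket down and open with the rim of the cup's spout, and tip both caps through into the pocket. Then take the cup away so that the gate springs shut, and stand the empty cup upright on the counter, released.

Things in the scene. Friction and masses are not known exactly. Their poses are not given: they have to be found in the camera images.
- cup: Steel scoop cup with the purple caps (its twin holds nickel domes), 150 g. Origin: centre of underside, z up. Floor 60x60, 3 mm thick, walls to z=40 mm. Spout at -x, 60 wide: rises 15 deg from x=-30, z=3 to a straight rim at x=-65, z=12, sides 15 high. Black handle fin behind, 10 thick in y, x=30..60, z=10..78: pinch across y from above at x=45, z=60. Pours to -x; empties tipped 40 deg or more.
- pocket: Clear display pocket, fixed box 150 (x) x 110 (y) x 100 mm high, 4 mm walls and floor; origin at centre of underside, z up, yaw within 15 deg. Its top is roofed from x=-75 to -22 mm; the rest, x=-20 to +68, is the brass gate. At yaw 0 the hinge is on the side away from the robot: pour in over the hinge, to the pocket's -x, and the caps slide down the pressed-open gate.
- gate: Brass flap 86 (x) x 96 (y) x 3 mm. Origin mid-hinge on its upper face, 100 mm above the counter (pocket x=68, z=100). Shut, its axes match the pocket's and it reaches to x=-87 mm. Pushed down, the free -x end swings into the pocket, turning about y by up to 69 deg; never upward. A spring shuts it: about 0.8 N (shut) to 2.2 N (fully open) at 60 mm from the hinge. The frame tilts with the flap.
- cap_a: Purple anodized cone valve cap, 16 mm wide at its foot, 24 mm high, 12 g, standing loose in the cup at the start; origin at the centre of its foot. Slippery: it slides by itself on metal sloping more than about 15 degrees. It starts on the cup's +y side.
- cap_b: Purple anodized cone valve cap, 16 mm wide at its foot, 24 mm high, 12 g, standing loose in the cup at the start; origin at the centre of its foot. Slippery: it slides by itself on metal sloping more than about 15 degrees. It starts on the cup's -y side.
Mind the look-alikes: they are no part of the job. What is shaped like the cup but orange or red is not meant.

How it is judged:
On the way:
1. the gate is pressed at least 20 degrees open by the tipped cup itself (angle between gate's own z axis and vertical above 0.35 rad and contact force between cup and gate above 0.3 N and angle between cup's own z axis and vertical above 0.4 rad), for 0.2 s.
At the end, for the whole second after the job is handed in: Both purple caps lie at rest in the pocket, at least 50 mm below its top; the gate is shut to within 6 degrees; the cup stands upright (within 6 degrees) and still on the counter, anywhere (x of cap_a in the frame of pocket between -0.075 and 0.075 m and y of cap_a in the frame of pocket between -0.055 and 0.055 m and z of each of cap_a, cap_b in the frame of pocket below 0.05 m and linear speed of each of cap_a, cap_b below 0.05 m/s and x of cap_b in the frame of pocket between -0.075 and 0.075 m and y of cap_b in the frame of pocket between -0.055 and 0.055 m and angle between each of gate, cup's own z axis and vertical below 0.1 rad and height (world z) of cup between -0.005 and 0.01 m and linear speed of cup below 0.03 m/s); the robot touches nothing.
It also fails if it takes over 46 s, if anything falls off the work surface, if the arm or the gripper's body presses on something with over 40 N, if the wrist force passes 120 N, or if a joint passes its speed limit or range.

ROBOT

A 6-joint arm with a two-finger parallel gripper is mounted at the origin on the work surface. World frame = base frame: x ahead of the robot, y to its left, z up, the work surface at z = 0. Lengths are in m, angles in rad, forces in N, time in s.
With the tool pointing down it reaches from about 0.35 to 0.975 m from the base axis. Payload 17.4 kg.
Tool frame: the origin (TCP) lies at the very end of the fingers, on their centre line; the grasp point (between the pads) lies 19 mm behind it; z points along the fingers, x is the direction in which the jaws open and shut, and the axes are right-handed (so a half turn about z gives the same grasp; the last joint's range is limited). The gripper opens to 85 mm and grips with 20 to 120 N. Pads are 22 mm wide; open, the fingers measure 114 mm over their backs; the gripper's body (76 mm by 85 mm) begins 54 mm behind the grasp point. The pads swing forward as they close: fully open they stand 13 mm farther back than shut.
Start: joints at [-1.149, 0.116, 1.442, -0, 1.584, -0.038], TCP at [0.3, -0.605, 0.231] pointing down, gripper open.
Joint ranges: [-2.83, 2.83], [-0.83, 2.19], [0.07, 2.5], [-1.14, 4.28], [0.01, 3], [-2.97, 2.97]. Speed limits (rad/s): [1.89, 1.89, 2.22, 3.14, 3.14, 3.14].

INTERFACE

Orientations are given as [roll, pitch, yaw] about the fixed x, y, z axes, in that order (R = Rz(yaw) Ry(pitch) Rx(roll)).
In Python, from cell import ctrl gives the robot as it stands.
- The arm moves only by the tool jog_arm, never from a script. Its argument "motion" is a list of rows, each a list of 2 entries, a list of its own where there are three numbers: the shift along the tool's x, y, z in mm, then the turn, a rotation vector about the tool's x, y, z in degrees. In form: [[[tx, ty, tz], [rx, ry, rz]], ...]. A call has exactly 8 rows; each row is the pose to reach, as a shift and turn from the pose commanded when the call began, along the tool's axes at that moment; what a row does not reach only later rows make up. A row lasts 1/8 s, in which the tool goes at most 62.5 mm and 10.7 degrees, less where a joint would pass 70% of its speed; a pose out of reach is approached as far as the arm can. A call with a gripper value outside its range is refused whole. "jaw" is the finger opening in mm, from 0 to 85.4, set as the call begins (left out, the last holds). The fingers move at their own pace and stop on an object; "force" is the grip in N (left out, the last holds). Time passes only in rows, so rows that repeat a pose let the fingers close, or fill a call up. It gives the time, the measured TCP pose, the force and the opening at its end, in the units of the state.
- ctrl.sense(): the state, without advancing time (a new reading comes with each control period).
- ctrl.get_image(name): name is "scene" or "top"; returns a dict with "pixels" (400x640x3 uint8, blue, green, red), "range_z" (400x640 float32, m along the optical axis (not along the pixel's ray), 0 where there is no reading), "K" (3x3 intrinsics, pixels), "eye" and "orientation" of the camera in the world. Camera axes: x right, y up, looking along -z (the intrinsics and any distortion apply to the point x, -y, -z); pixel columns grow to the right and rows downward; lengths in m; the calibration is good to about 2 mm. A picture is of the moment at which its call begins.
- ctrl.finish_job(): hands the job in, once; it reports no verdict.
Trained networks look in a picture, given as the dict that the camera call returned (one of the last four; its "shot" number tells which), for a name from the list of things; names that differ only in an ending like _2 or _b are one class to them, and where a whole thing is asked for, a point or a joint stands for the part that bears it (a point fixed in the world has none). Each returns a list of dicts, best first, with "score" (0 to 1); they miss things now and then, are a little off and sometimes report something else, mostly with a low value. They report only what shows in the picture. A call takes as long as a camera call. They do not tell look-alikes from the thing itself.
- ctrl.recognise(picture, name): "position" ([x, y, z] in m, in world coordinates, good to about 4 mm: the middle of the surface that is visible of it).
- ctrl.trace(picture, name): "pixels" (400x640 bool, what is visible of it).
The state is a dict: "time_s": time; "qpos": joint angles; "qvel": joint speeds; "effort": joint torques, N m; "tcp_pos": TCP position; "eef_rot": TCP orientation; "contact_force": force on the tool from outside, world axes, zero at the start; "wrist_torque": the same for the moment, N m; "opening": opening from 0.0 (shut) to 1.0 (fully open).
Only numpy, scipy, OpenCV 4.12 (cv2) and the standard library are available. Lean on these libraries where they do the work, as an engineer would, in place of code of your own. Each camera call takes 0.05 s, during which the arm holds its last target.

## Working session

There is one attempt and no reset: what is moved stays moved. The work goes in short steps, Python scripts to look and compute and a tool call to move; the robot and the scene stay as the last step left them, time stands still between calls to the robot, and variables do not carry over. Pictures are saved under pics/ and viewed, and the job is handed in when it is done.

Besides the shell and the picture viewer there is one more tool, called as name(argument=value, ...) on one line, values as JSON. jog_arm: Moves the arm, as the interface text tells. Its arguments: {"type":"object","properties":{"motion":{"type":"array","items":{"type":"array"}},"jaw":{"type":"number"},"force":{"type":"number"}},"required":["motion"]}

```bash
ls; mkdir -p pics; cat > h.py <<'E'
import numpy as np,cv2
from cell import ctrl
from scipy.spatial.transform import Rotation as R
def camR(d):
    o=np.array(d["orientation"],float)
    if o.shape==(3,3): return o
    if o.size==4: return R.from_quat(o).as_matrix()
    return R.from_euler('xyz',o).as_matrix()
def world(d):
    z=d["range_z"];K=np.array(d["K"]);v,u=np.mgrid[0:z.shape[0],0:z.shape[1]]
    p=np.stack([(u-K[0,2])/K[0,0]*z,-(v-K[1,2])/K[1,1]*z,-z],-1)
    return p@camR(d).T+np.array(d["eye"])
E
python3 - <<'E'
from h import *
print(ctrl.sense())
for n in ["scene","top"]:
    d=ctrl.get_image(n); print({k:d[k] for k in d if k not in("pixels","range_z")})
    cv2.imwrite(f"pics/{n}0.png",d["pixels"])
    np.save(f"{n}0.npy",world(d))
    for t in ["cup","pocket","gate","cap_a"]:
        print(n,t,[(np.round(r["position"],3).tolist(),round(r["score"],2)) for r in ctrl.recognise(d,t)])
print(ctrl.sense()["time_s"])
E
```

```text
pics
{'time_s': 0.0, 'qpos': array([-1.14879645e+00,  1.16522019e-01,  1.44224927e+00, -2.26824795e-05,
        1.58399099e+00, -3.78178492e-02]), 'qvel': array([-9.94661359e-05, -2.32879788e-03,  7.17007991e-04, -2.02948505e-03,
       -6.97443572e-04,  1.59051981e-03]), 'effort': array([ 6.97429514e-04, -7.31982708e+01, -6.32486773e+01, -1.42935016e-05,
        6.09041657e-03,  2.88546300e-05]), 'tcp_pos': array([ 0.29945661, -0.60473876,  0.2305478 ]), 'eef_rot': array([-3.14157110e+00,  1.16964918e-03, -1.11097888e+00]), 'contact_force': array([ 0.60438679, -0.26698814,  0.78820015]), 'wrist_torque': array([-0.03299124,  0.00413164, -0.00095819]), 'opening': 1.001971286844446}
{'K': array([[365.99080019,   0.        , 320.14948073],
       [  0.        , 365.99080019, 205.79299558],
       [  0.        ,   0.        ,   1.        ]]), 'eye': array([1.35918017, 0.12547705, 0.66376624]), 'orientation': array([ 0.93029779, -0.00771747,  1.61500318]), 'shot': 1}
scene cup [([0.558, 0.281, 0.021], 0.89), ([0.735, 0.296, 0.021], 0.87), ([0.584, 0.43, 0.022], 0.84), ([0.389, 0.162, 0.024], 0.61)]
scene pocket []
scene gate [([0.582, -0.008, 0.102], 0.56)]
scene cap_a []
{'K': array([[477.36458406,   0.        , 320.94609659],
       [  0.        , 477.36458406, 203.48307152],
       [  0.        ,   0.        ,   1.        ]]), 'eye': array([0.44908513, 0.0895336 , 1.05538624]), 'orientation': array([ 0.10056216, -0.01535159, -1.587943  ]), 'shot': 2}
top cup [([0.394, 0.16, -0.001], 0.78), ([0.546, 0.44, 0.01], 0.76), ([0.72, 0.288, 0.009], 0.69)]
top pocket [([0.561, -0.001, 0.102], 0.78)]
top gate [([0.586, -0.009, 0.102], 0.97)]
top cap_a [([0.53, 0.289, 0.016], 0.42)]
0.5
```

View pics/scene0.png

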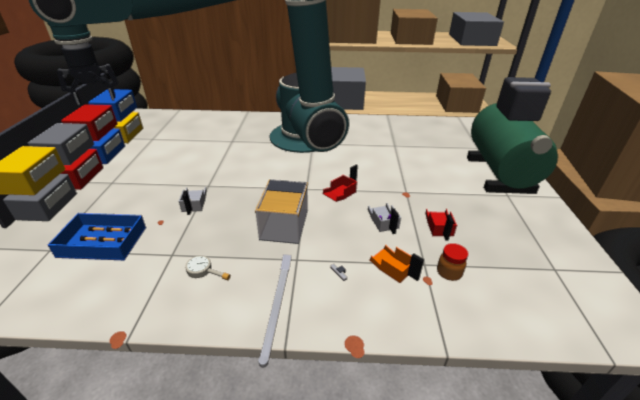

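View pics/top0.png

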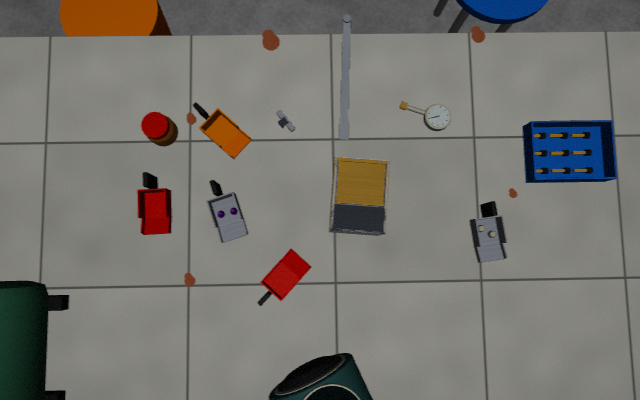

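```bash
python3 - <<'E'
from h import *
a=cv2.imread("pics/top0.png"); s=cv2.imread("pics/scene0.png")
c1=cv2.resize(a[165:260,190:270],None,fx=5,fy=5,interpolation=2)
c2=cv2.resize(a[190:275,450:530],None,fx=4,fy=4,interpolation=2)
W=np.zeros((480,730,3),np.uint8); W[:475,:400]=c1; W[:340,405:725]=c2
cv2.imwrite("pics/crop1.png",W)
P=np.load("top0.npy")
def rect(q,n):
    r=cv2.minAreaRect((q[:,:2]*1000).astype(np.float32)); print(n,len(q),"c",np.round(r[0],1),"size",np.round(r[1],1),"ang",round(r[2],1),"z",np.round(np.median(q[:,2]),4))
sub=P[165:262,195:262].reshape(-1,3)
print("counter z",np.median(P[300:330,400:450,2]))
for lo,hi in [(.034,.046),(.07,.09),(.008,.09)]: rect(sub[(sub[:,2]>lo)&(sub[:,2]<hi)],("cup",lo))
sub=P[140:245,320:400]; img=a[140:245,320:400].astype(int)
m=(sub[...,2]>.085)
rect(sub[m],"pocket top")
g=m&(img[...,2]-img[...,0]>60); rect(sub[g],"gate")
rect(sub[m&~g],"nongate")
E
```

```text
counter z -0.0008707800723720682
('cup', 0.034) 161 c [556.9 285.8] size [88.2 60.6] ang 17.6 z 0.0388
('cup', 0.07) 78 c [585.4 295.3] size [29.6 10.3] ang 19.6 z 0.0765
('cup', 0.008) 730 c [540.3 280.5] size [124.5  60.7] ang 17.6 z 0.0239
pocket top 3977 c [540.3  10.9] size [139.4 196.5] ang 84.6 z 0.0991
gate 2100 c [537.9   8.3] size [110.9 213.6] ang 75.0 z 0.0992
nongate 1877 c [540.3  10.9] size [139.4 196.5] ang 84.6 z 0.099
```

View pics/crop1.png

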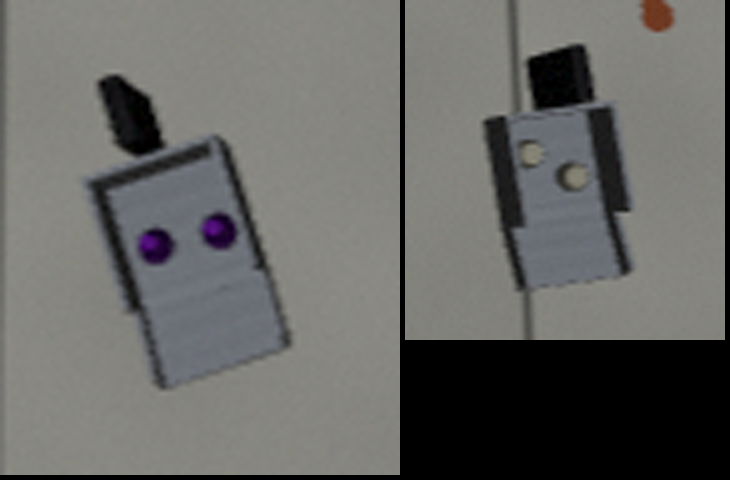

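The crop shows the grey cup at top-view (227,215) with two purple caps, so that is the one to take. The grey cup at (488,238) holds nickel domes, and the cups at (225,132), (154,212) and (286,274) are orange or red. The cup fit agrees with the fin, at yaw about 17.6°. Next I'll measure the pocket robustly.

```bash
python3 - <<'E'
from h import *
a=cv2.imread("pics/top0.png")
P=np.load("top0.npy")
from h import ctrl
d=ctrl.get_image("top"); W=world(d)
def rect(q,n):
    r=cv2.minAreaRect((q[:,:2]*1000).astype(np.float32)); print(n,len(q),"c",np.round(r[0],1),"size",np.round(r[1],1),"ang",round(r[2],1),"z",np.round(np.median(q[:,2]),4))
m=((W[...,2]>.09)&(W[...,2]<.11)).astype(np.uint8); m[:140]=0;m[245:]=0;m[:,:322]=0;m[:,398:]=0
m=cv2.morphologyEx(m,cv2.MORPH_OPEN,np.ones((3,3),np.uint8))
rect(W[m>0],"pocket")
for t in ["gate","pocket"]:
    r=ctrl.trace(d,t)
    for x in r[:2]:
        k=x["pixels"]&(m>0); print(x["score"],x["pixels"].sum()); rect(W[k],t)
# color gate projected to z=.1
px=a.astype(int); g=((px[...,2]-px[...,0]>60)&(m>0)).astype(np.uint8)
n,l,st,_=cv2.connectedComponentsWithStats(g);i=1+st[1:,4].argmax(); rect(W[l==i],"gatecol")
v,u=np.nonzero(m); print(u.min(),u.max(),v.min(),v.max())
E
python3 -c "
import cv2;a=cv2.imread('pics/top0.png');cv2.imwrite('pics/c2.png',cv2.resize(a[145:245,315:405],None,fx=6,fy=6))"
```

```text
pocket 3860 c [562.2  -4.7] size [112.3 150.3] ang 84.9 z 0.0991
0.8 1969
gate 1958 c [585.8  -6.6] size [95.8 85.5] ang 84.9 z 0.0991
0.92 4246
pocket 3852 c [562.2  -4.7] size [112.3 150.3] ang 84.9 z 0.0991
gatecol 2091 c [589.2  -7.8] size [101.9  91.6] ang 84.7 z 0.0992
330 388 157 233
```

View pics/c2.png

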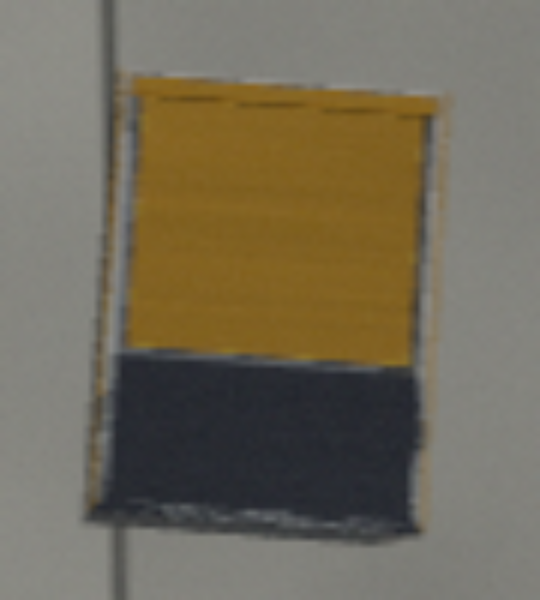

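```bash
cat >> h.py <<'E'
def pose(yaw,pos,R0=None):
    return R.from_euler('xyz',[np.pi,0,np.radians(yaw)]).as_matrix(),np.array(pos)
def cupgrasp(org,yaw,tilt=0):
    """tool pose that holds the cup (origin org m, yaw deg, tilt deg toward -x)"""
    C=R.from_euler('zy',[yaw,0],degrees=True).as_matrix()@R.from_euler('y',-tilt,degrees=True).as_matrix()
    T=C@R.from_euler('xyz',[np.pi,0,-np.pi/2]).as_matrix()
    return T,np.array(org)+C@np.array(GP)
GP=[.045,0,.041]
def rel(Ts,s=None):
    s=s or ctrl.sense()
    R0=R.from_euler('xyz',s["eef_rot"]).as_matrix();p0=np.array(s["tcp_pos"])
    for T,p in Ts:
        print(np.round((p-p0)@R0*1000,1).tolist(),np.round(np.degrees(R.from_matrix(R0.T@T).as_rotvec()),1).tolist())
E
python3 - <<'E'
from h import *
o=np.array([.5427,.2813,0])
T,p=cupgrasp(o,17.6)
print(p,R.from_matrix(T).as_euler('xyz',degrees=True))
rel([(T,p+[0,0,.09]),(T,p)])
E
```

```text
[0.58559358 0.29490665 0.041     ] [180.    0.  -72.4]
[-679.4, -655.7, 100.3] [0.0, -0.0, 8.7]
[-679.4, -655.7, 190.3] [0.0, -0.0, 8.7]
```

jog_arm(motion=[[[-45, -43, 0], [0, 0, 2]], [[-90, -87, 0], [0, 0, 4]], [[-135, -130, 0], [0, 0, 8.7]], [[-180, -174, 0], [0, 0, 8.7]], [[-225, -217, 0], [0, 0, 8.7]], [[-270, -261, 0], [0, 0, 8.7]], [[-315, -304, 0], [0, 0, 8.7]], [[-360, -347, 0], [0, 0, 8.7]]], jaw=45, force=80)

```text
time_s: 1.65
tcp_pos: [0.4508, -0.1266, 0.2317]
eef_rot: [-3.141, -0.001, -1.263]
contact_force: [0.7, -0.2, 0.1]
opening: 0.524
```

```bash
python3 - <<'E'
from h import *
o=np.array([.5427,.2813,0])
T,p=cupgrasp(o,17.6)
s=ctrl.sense();print(s["time_s"],s["tcp_pos"],s["qpos"])
rel([(T,p+[0,0,.1]),(T,p)])
E
```

```text
1.65 [ 0.45082393 -0.1266232   0.23168807] [-3.28313728e-01 -3.47313639e-01  1.86517157e+00  2.42602016e-05
  1.62268231e+00  9.34727093e-01]
[-361.0, -256.0, 90.7] [-0.0, -0.0, 0.0]
[-361.0, -256.0, 190.7] [-0.0, -0.0, 0.0]
```

jog_arm(motion=[[[-49, -35, 0], [0, 0, 0]], [[-98, -70, 0], [0, 0, 0]], [[-147, -104, 0], [0, 0, 0]], [[-196, -139, 10], [0, 0, 0]], [[-245, -174, 25], [0, 0, 0]], [[-294, -209, 45], [0, 0, 0]], [[-343, -243, 65], [0, 0, 0]], [[-361, -256, 91], [0, 0, 0]]])

```text
time_s: 2.65
tcp_pos: [0.5855, 0.296, 0.1396]
eef_rot: [-3.141, 0.0, -1.261]
contact_force: [0.2, -0.8, 0.1]
opening: 0.526
```

```bash
python3 - <<'E'
from h import *
o=np.array([.5427,.2813,0])
T,p=cupgrasp(o,17.6)
s=ctrl.sense();print(s["time_s"],s["tcp_pos"],s["qpos"])
rel([(T,p)])
d=ctrl.get_image("scene");cv2.imwrite("pics/s1.png",cv2.resize(d["pixels"][120:300,280:500],None,fx=3,fy=3))
E
```

```text
2.65 [0.5855275  0.29598935 0.13961424] [4.29033736e-01 1.13298330e-01 1.59397711e+00 3.07859699e-04
 1.43376334e+00 1.68980003e+00]
[1.1, 0.3, 98.6] [-0.0, 0.0, 0.2]
```

View pics/s1.png

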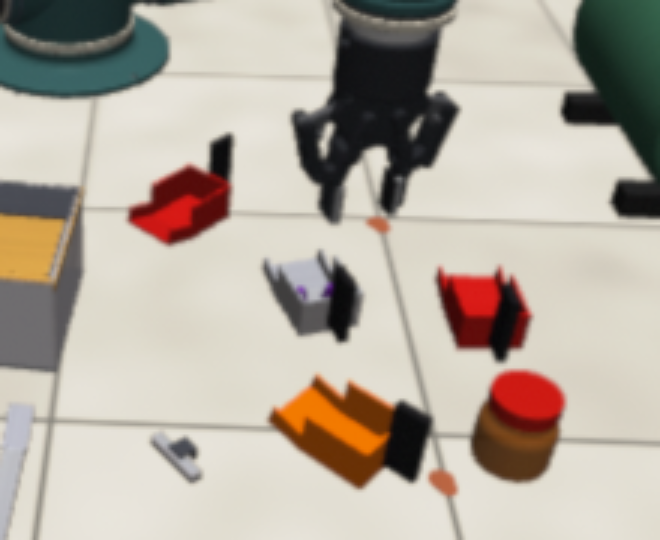

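The open fingers straddle the grey cup's fin (crop about (345,300)), and nothing stands beside it. I'll descend and close.

jog_arm(motion=[[[0.5, 0, 25], [0, 0, 0]], [[1, 0, 50], [0, 0, 0]], [[1, 0, 75], [0, 0, 0]], [[1, 0, 90], [0, 0, 0]], [[1, 0, 98.5], [0, 0, 0]], [[1, 0, 98.5], [0, 0, 0]], [[1, 0, 98.5], [0, 0, 0]], [[1, 0, 98.5], [0, 0, 0]]])

```text
time_s: 3.7
tcp_pos: [0.5858, 0.2923, 0.0426]
eef_rot: [-3.141, 0.0, -1.263]
contact_force: [0.6, -0.8, -0.7]
opening: 0.53
```

jog_arm(motion=[[[0, 0, 0], [0, 0, 0]], [[0, 0, 0], [0, 0, 0]], [[0, 0, 0], [0, 0, 0]], [[0, 0, 0], [0, 0, 0]], [[0, 0, 0], [0, 0, 0]], [[0, 0, 0], [0, 0, 0]], [[0, 0, 0], [0, 0, 0]], [[0, 0, 0], [0, 0, 0]]], jaw=0, force=80)

```text
time_s: 4.7
tcp_pos: [0.5856, 0.2922, 0.0421]
eef_rot: [-3.141, 0.0, -1.263]
contact_force: [-2.0, 0.0, 4.9]
opening: 0.108
```

jog_arm(motion=[[[0, 0, -5], [0, 0, 0]], [[0, 0, -15], [0, 0, 0]], [[0, 0, -30], [0, 0, 0]], [[0, 0, -50], [0, 0, 0]], [[0, 0, -75], [0, 0, 0]], [[0, 0, -95], [0, 0, 0]], [[0, 0, -110], [0, 0, 0]], [[0, 0, -110], [0, 0, 0]]])

```text
time_s: 5.7
tcp_pos: [0.5859, 0.2923, 0.1532]
eef_rot: [-3.14, 0.0, -1.263]
contact_force: [0.0, -1.2, -1.4]
opening: 0.103
```

```bash
python3 - <<'E'
from h import *
s=ctrl.sense();print(s["time_s"],s["tcp_pos"],s["eef_rot"],s["opening"],s["qpos"])
d=ctrl.get_image("scene");a=cv2.resize(d["pixels"][80:280,300:500],None,fx=2,fy=2)
d2=ctrl.get_image("top");b=cv2.resize(d2["pixels"][140:280,150:290],(400,400))
cv2.imwrite("pics/s2.png",np.hstack([a,b]))
W=world(d); np.save("w2.npy",W)
E
```

```text
5.7 [0.5859055  0.29226084 0.15316541] [-3.13970540e+00  2.05141167e-04 -1.26287046e+00] 0.1030092149242139 [ 4.23752949e-01  1.02080143e-01  1.58372008e+00 -1.44391618e-05
  1.45389411e+00  1.68662528e+00]
```

View pics/s2.png

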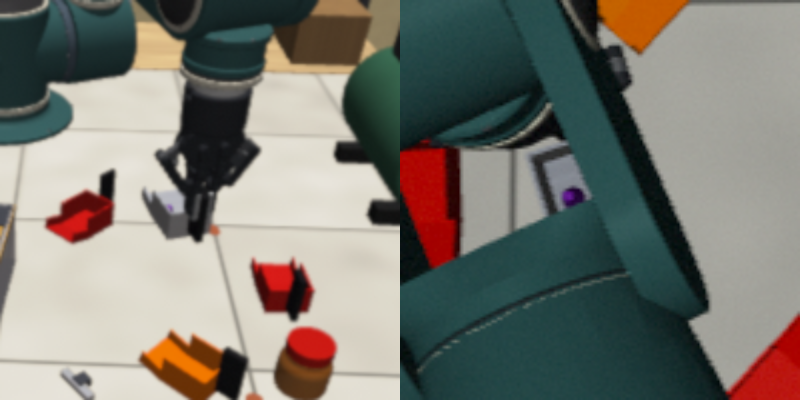

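```bash
cat >> h.py <<'E'
GP[2]=.0423
PC=np.array([.5622,-.0047]);PY=-5.1
def pk(x,z,y=0):
    c,s=np.cos(np.radians(PY)),np.sin(np.radians(PY))
    return np.array([PC[0]+(c*x-s*y)/1000,PC[1]+(s*x+c*y)/1000,z/1000])
def rimpose(rx,rz,th):
    t=np.radians(th);xh=np.array([np.cos(t),np.sin(t)]);zh=np.array([-np.sin(t),np.cos(t)])
    O=np.array([rx,rz])+65*xh-12*zh
    return cupgrasp(pk(*O),PY,th)
def gatepose(th,phi,d=50,lift=0):
    f=np.radians(phi);return rimpose(68-d*np.cos(f),100-d*np.sin(f)+lift,th)
E
python3 - <<'E'
from h import *
print("stage flat");T=cupgrasp(pk(82,150),PY,0);rel([T])
T=rimpose(18,125,25);rel([T])
E
```

```text
stage flat
[324.9, -5.1, -41.2] [0.0, -0.0, 22.7]
[316.3, 15.3, -47.8] [24.7, 4.9, 22.4]
```

jog_arm(motion=[[[8, 0, -10], [0, 0, 0]], [[24, 0, -22], [0, 0, 1]], [[48, 0, -34], [0, 0, 3]], [[76, 0, -41], [0, 0, 5]], [[106, -2, -41], [0, 0, 7]], [[136, -2, -41], [0, 0, 9]], [[166, -3, -41], [0, 0, 12]], [[195, -3, -41], [0, 0, 14]]])

```text
time_s: 6.8
tcp_pos: [0.648, 0.1045, 0.1937]
eef_rot: [-3.141, -0.0, -1.511]
contact_force: [0.2, 0.3, -2.1]
opening: 0.105
```

```bash
python3 - <<'E'
from h import *
rel([cupgrasp(pk(82,150),PY,0)])
E
```

```text
[122.7, -33.5, 1.4] [-0.0, -0.0, 8.5]
```

jog_arm(motion=[[[28, -7, 1], [0, 0, 2]], [[54, -14, 1], [0, 0, 4]], [[78, -21, 1], [0, 0, 6]], [[98, -27, 1], [0, 0, 7.5]], [[113, -31, 1], [0, 0, 8.5]], [[122, -33, 1], [0, 0, 8.5]], [[122.7, -33.5, 1], [0, 0, 8.5]], [[122.7, -33.5, 1], [0, 0, 8.5]]])

```text
time_s: 7.8
tcp_pos: [0.6886, -0.0126, 0.1918]
eef_rot: [3.141, 0.0, -1.655]
contact_force: [-0.0, 0.1, -1.1]
opening: 0.105
```

```bash
python3 - <<'E'
from h import *
s=ctrl.sense();print(s["tcp_pos"],s["qpos"],s["contact_force"])
rel([rimpose(18,150-a*25/25,a) for a in (4,9,14,19,23,25)])
d=ctrl.get_image("scene");a=cv2.resize(d["pixels"][80:280,200:400],None,fx=3,fy=3)
cv2.imwrite("pics/s3.png",a);np.save("w3.npy",world(d))
E
```

```text
[ 0.68862077 -0.01263791  0.19179823] [-5.54619954e-02  1.58216272e-01  1.45894123e+00  1.87372556e-04
  1.52453013e+00  1.59941610e+00] [-0.00496674  0.1376856  -1.08676746]
[3.3, 1.0, 7.9] [4.0, 0.0, 0.3]
[3.3, 4.7, 3.7] [9.0, 0.0, 0.3]
[3.3, 9.2, -0.2] [14.0, 0.0, 0.3]
[3.3, 14.5, -3.7] [19.0, 0.1, 0.3]
[3.2, 19.2, -6.1] [23.0, 0.1, 0.3]
[3.2, 21.8, -7.1] [25.0, 0.1, 0.3]
```

View pics/s3.png

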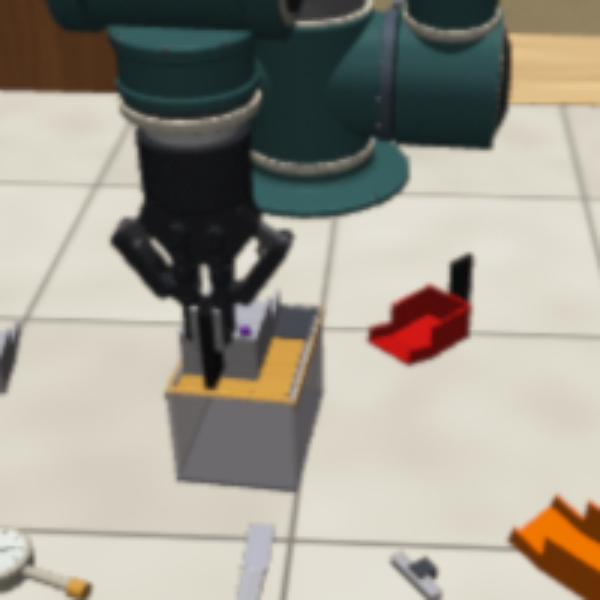

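The cup with a cap visible (crop (245,330)) hangs above the hinge. I'll check its lateral centring against the pocket using the range data.

```bash
python3 - <<'E'
from h import *
W=np.load("w3.npy").reshape(-1,3)
c,s=np.cos(np.radians(PY)),np.sin(np.radians(PY))
q=W[:,:2]-PC; x=c*q[:,0]+s*q[:,1]; y=-s*q[:,0]+c*q[:,1]
m=(abs(x-.11)<.012)&(W[:,2]>.14)&(W[:,2]<.2)&(abs(y)<.08)
print(m.sum(),np.percentile(y[m],[0,1,5,95,99,100]),np.percentile(W[m,2],[0,2,98,100]))
m2=(W[:,2]>.09)&(W[:,2]<.105)&(abs(y)<.1)&(abs(x)<.09)
print(m2.sum(),np.percentile(y[m2],[0,1,99,100]),np.percentile(x[m2],[1,99]))
# fin back: x ~ .142
m=(abs(x-.142)<.006)&(W[:,2]>.14)&(W[:,2]<.24)&(abs(y)<.04); print(m.sum(),np.median(y[m]),W[m,2].min(),np.median(x[m]))
for lo in (.16,.175,.19,.2):
  k=m&(W[:,2]>lo)&(W[:,2]<lo+.012); print(lo,k.sum(),np.median(x[k]) if k.sum() else 0)
E
```

```text
264 [-0.02671941 -0.02629451 -0.02458981  0.03367795  0.03407777  0.03416887] [0.14903204 0.15062275 0.19055393 0.19188333]
786 [-0.05760133 -0.05637134  0.05470882  0.05504335] [-0.07359905  0.07608516]
236 0.004790194874214072 0.16080062320238753 0.14006392960528083
0.16 21 0.14132669309288287
0.175 22 0.1416990530121009
0.19 33 0.14088881841997516
0.2 45 0.13992480356691367
```

jog_arm(motion=[[[2, 1, 8], [4, 0, 0.3]], [[3, 4.7, 3.7], [9, 0, 0.3]], [[3.3, 9, 0], [14, 0, 0.3]], [[3.3, 14.5, -3.7], [19, 0, 0.3]], [[3.3, 19, -6], [23, 0, 0.3]], [[3.3, 22, -7], [25, 0, 0.3]], [[3.3, 22, -7], [25, 0, 0.3]], [[3.3, 22, -7], [25, 0, 0.3]]])

```text
time_s: 8.85
tcp_pos: [0.6668, -0.0145, 0.1989]
eef_rot: [-2.706, 0.001, -1.66]
contact_force: [-0.4, -0.0, -1.9]
opening: 0.109
```

```bash
python3 - <<'E'
from h import *
s=ctrl.sense();print(s["tcp_pos"],s["qpos"],s["contact_force"])
rel([rimpose(18,115,25),rimpose(18,106,26),gatepose(30,8),gatepose(36,16),gatepose(42,23),gatepose(48,28),gatepose(54,32),gatepose(58,34)])
d=ctrl.get_image("scene");a=cv2.resize(d["pixels"][80:280,200:400],None,fx=3,fy=3)
cv2.imwrite("pics/s4.png",a)
E
```

```text
[ 0.66676692 -0.01450408  0.19887679] [-0.05386355 -0.14702408  1.79796348 -0.01620988  1.05547458  1.61172991] [-0.40489053 -0.00531743 -1.8975623 ]
[-0.5, 4.3, 8.9] [0.1, 0.0, -0.1]
[-0.4, 8.7, 15.2] [1.1, 0.0, -0.1]
[-0.4, 16.2, 19.6] [5.1, 0.0, -0.1]
[-0.4, 22.5, 15.4] [11.1, 0.0, -0.1]
[-0.4, 29.0, 11.1] [17.1, 0.0, -0.1]
[-0.4, 35.9, 5.7] [23.1, 0.0, -0.1]
[-0.4, 43.5, 0.3] [29.1, 0.0, -0.1]
[-0.4, 49.0, -3.5] [33.1, 0.0, -0.1]
```

View pics/s4.png

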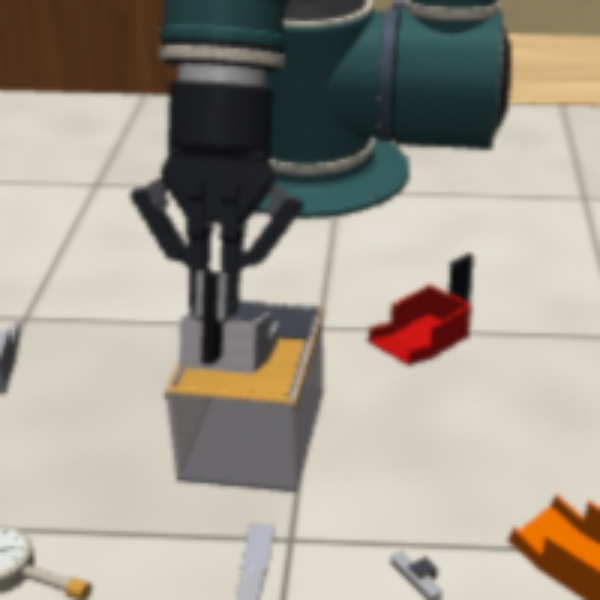

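The cup is tipped about 25°, clear of the shut gate, with no cap spilled. Now I'll press and pour in one go.

jog_arm(motion=[[[0, 4, 9], [0, 0, 0]], [[-0.4, 9, 15], [1, 0, 0]], [[-0.4, 16, 19.5], [5, 0, 0]], [[-0.4, 22.5, 15.5], [11, 0, 0]], [[-0.4, 29, 11], [17, 0, 0]], [[-0.4, 36, 5.7], [23, 0, 0]], [[-0.4, 43.5, 0.3], [29, 0, 0]], [[-0.4, 49, -3.5], [33, 0, 0]]])

```text
time_s: 9.9
tcp_pos: [0.6199, -0.0099, 0.1805]
eef_rot: [-2.127, 0.001, -1.66]
contact_force: [-1.6, -1.0, 0.2]
opening: 0.104
```

jog_arm(motion=[[[0, 0, 0], [0, 0, 0]], [[0, 0, 0], [0, 0, 0]], [[0, 0, 0], [0, 0, 0]], [[0, 0, 0], [0, 0, 0]], [[0, 0, 0], [0, 0, 0]], [[0, 0, 0], [0, 0, 0]], [[0, 0, 0], [0, 0, 0]], [[0, 0, 0], [0, 0, 0]]])

```text
time_s: 10.9
tcp_pos: [0.6209, -0.01, 0.1815]
eef_rot: [-2.129, 0.001, -1.661]
contact_force: [-0.7, -0.3, 1.3]
opening: 0.103
```

```bash
python3 - <<'E'
from h import *
s=ctrl.sense();print(s["tcp_pos"],s["eef_rot"],s["qpos"],s["contact_force"])
rel([gatepose(58,34)])
d=ctrl.get_image("scene");a=cv2.resize(d["pixels"][80:280,200:400],None,fx=3,fy=3)
cv2.imwrite("pics/s5.png",a)
print([(np.round(r["position"],3).tolist(),round(r["score"],2)) for r in ctrl.recognise(d,"cap_a")])
E
```

```text
[ 0.62089351 -0.0100434   0.1814521 ] [-2.12897933e+00  1.08335177e-03 -1.66056810e+00] [-0.03639583 -0.4842727   2.26613931 -0.13049972  0.35048144  1.72265234] [-0.73221755 -0.31098754  1.27614592]
[-0.1, -0.1, 0.2] [-0.0, -0.0, -0.1]
[]
```

View pics/s5.png

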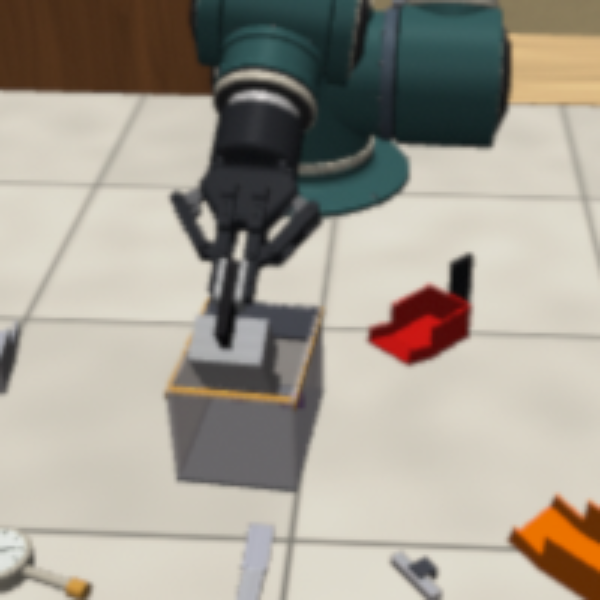

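```bash
python3 - <<'E'
from h import *
d=ctrl.get_image("scene");a=d["pixels"]
a=cv2.resize(a[165:250,245:320],None,fx=7,fy=7,interpolation=cv2.INTER_CUBIC)
cv2.imwrite("pics/s6.png",cv2.convertScaleAbs(a,alpha=1.5))
E
```

```text
(no output)
```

View pics/s6.png

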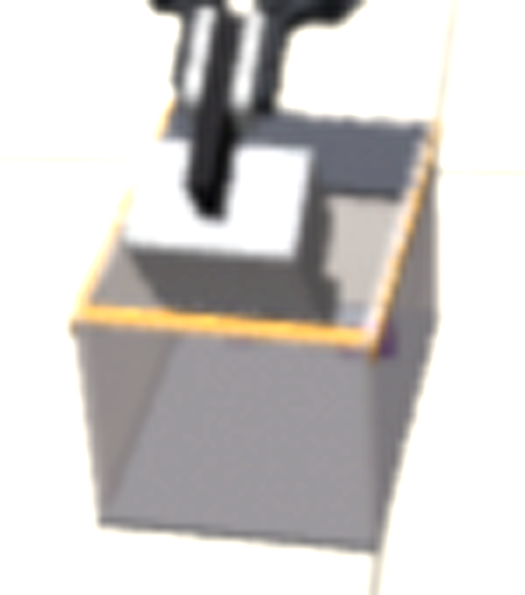

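```bash
python3 - <<'E'
from h import *
d=ctrl.get_image("scene");K=d["K"];e=d["eye"]
c,s=np.cos(np.radians(PY)),np.sin(np.radians(PY))
for u,v in [(300,213.6),(278.6,213.6)]:
  r=camR(d)@np.array([(u-K[0,2])/K[0,0],-(v-K[1,2])/K[1,1],-1])
  for z in (.012,.05,.08):
    p=e+r*(z-e[2])/r[2]; q=p[:2]-PC; print(u,z,np.round([c*q[0]+s*q[1],-s*q[0]+c*q[1]],3))
d=ctrl.get_image("top");print(ctrl.sense()["time_s"])
cv2.imwrite("pics/t6.png",cv2.convertScaleAbs(cv2.resize(d["pixels"][145:245,315:405],None,fx=6,fy=6,interpolation=2),alpha=1.4))
E
```

```text
300 0.012 [-0.039  0.037]
300 0.05 [0.009 0.046]
300 0.08 [0.046 0.054]
278.6 0.012 [-0.031 -0.025]
278.6 0.05 [ 0.017 -0.011]
278.6 0.08 [ 0.054 -0.001]
11.15
```

View pics/t6.png

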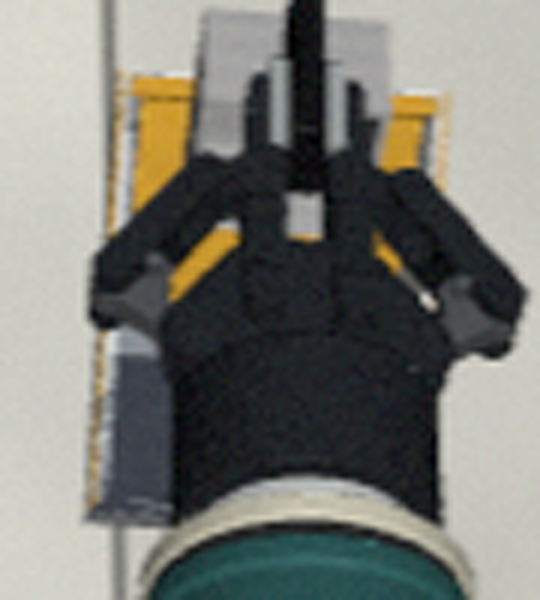

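```bash
python3 - <<'E'
from h import *
rel([rimpose(26.5,72+h,58) for h in (10,25,45)]+[rimpose(30,150,50),rimpose(35,160,40),rimpose(35,165,30),rimpose(30,165,20),rimpose(30,165,10)])
E
```

```text
[-0.1, -8.6, -5.1] [-0.0, -0.0, -0.1]
[-0.1, -21.3, -13.1] [-0.0, -0.0, -0.1]
[-0.2, -38.2, -23.7] [-0.0, -0.0, -0.1]
[-0.2, -71.2, -22.6] [-8.0, 0.0, -0.1]
[-0.2, -83.2, -3.8] [-18.0, 0.0, -0.1]
[-0.2, -84.8, 13.3] [-28.0, 0.0, -0.1]
[-0.2, -76.1, 28.0] [-38.0, 0.0, -0.1]
[-0.2, -66.9, 45.7] [-48.0, 0.0, -0.1]
```

jog_arm(motion=[[[0, -8.5, -5], [0, 0, 0]], [[0, -21, -13], [0, 0, 0]], [[0, -38, -24], [0, 0, 0]], [[0, -71, -22.5], [-8, 0, 0]], [[0, -83, -4], [-18, 0, 0]], [[0, -85, 13], [-28, 0, 0]], [[0, -76, 28], [-38, 0, 0]], [[0, -67, 46], [-48, 0, 0]]])

```text
time_s: 12.15
tcp_pos: [0.6957, -0.0167, 0.2158]
eef_rot: [-2.97, 0.002, -1.66]
contact_force: [-0.4, -0.5, -2.0]
opening: 0.104
```

```bash
python3 - <<'E'
from h import *
s=ctrl.sense();print(s["time_s"],s["tcp_pos"],s["eef_rot"])
d=ctrl.get_image("scene");a=cv2.resize(d["pixels"][130:250,235:335],None,fx=5,fy=5,interpolation=2)
cv2.imwrite("pics/s7.png",cv2.convertScaleAbs(a,alpha=1.4))
print([(np.round(r["position"],3).tolist(),round(r["score"],2)) for r in ctrl.recognise(d,"cap_a")])
E
```

```text
12.15 [ 0.69573458 -0.01668244  0.21575251] [-2.96990399e+00  1.60832659e-03 -1.66015496e+00]
[]
```

View pics/s7.png

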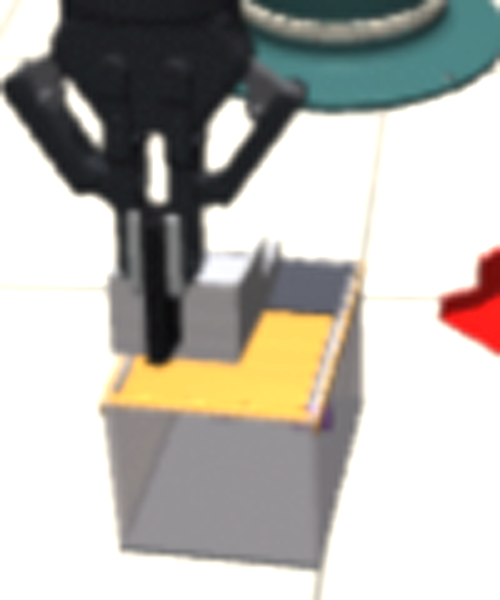

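The gate is shut (flat brass) and one cap shows through the pocket's side wall at crop (325,415). I'll carry the cup back to its clear starting spot.

```bash
python3 - <<'E'
from h import *
o=np.array([.5427,.2813,0])
rel([cupgrasp(pk(90,160),PY,0),cupgrasp(o+[0,0,.13],17.6,0)])
E
```

```text
[-0.3, 1.4, 7.8] [-9.4, 0.1, -0.0]
[-300.6, 143.0, 15.0] [-9.3, -1.8, -22.7]
```

jog_arm(motion=[[[0, 1, 8], [-9.4, 0, 0]], [[-40, 18, 8], [-9.4, 0, -2]], [[-85, 40, 8], [-9.4, -0.4, -5]], [[-130, 60, 9], [-9.4, -0.8, -9]], [[-175, 82, 10], [-9.4, -1.2, -13]], [[-220, 104, 12], [-9.4, -1.5, -17]], [[-265, 126, 14], [-9.3, -1.8, -21]], [[-300.5, 143, 15], [-9.3, -1.8, -22.7]]])

```text
time_s: 13.25
tcp_pos: [0.5834, 0.2968, 0.1759]
eef_rot: [-3.129, -0.003, -1.261]
contact_force: [0.3, 0.3, -1.3]
opening: 0.105
```

```bash
python3 - <<'E'
from h import *
o=np.array([.5427,.2813,0])
s=ctrl.sense();print(s["time_s"],s["tcp_pos"],s["eef_rot"])
rel([cupgrasp(o+[0,0,.01],17.6,0),cupgrasp(o,17.6,0)])
d=ctrl.get_image("scene");a=cv2.resize(d["pixels"][120:260,230:430],None,fx=4,fy=4,interpolation=2)
cv2.imwrite("pics/s8.png",a)
E
```

```text
13.25 [0.58342921 0.29680768 0.1759237 ] [-3.12910685 -0.00338324 -1.2610042 ]
[2.1, 0.1, 123.6] [-0.7, -0.2, 0.2]
[2.0, 0.2, 133.6] [-0.7, -0.2, 0.2]
```

View pics/s8.png

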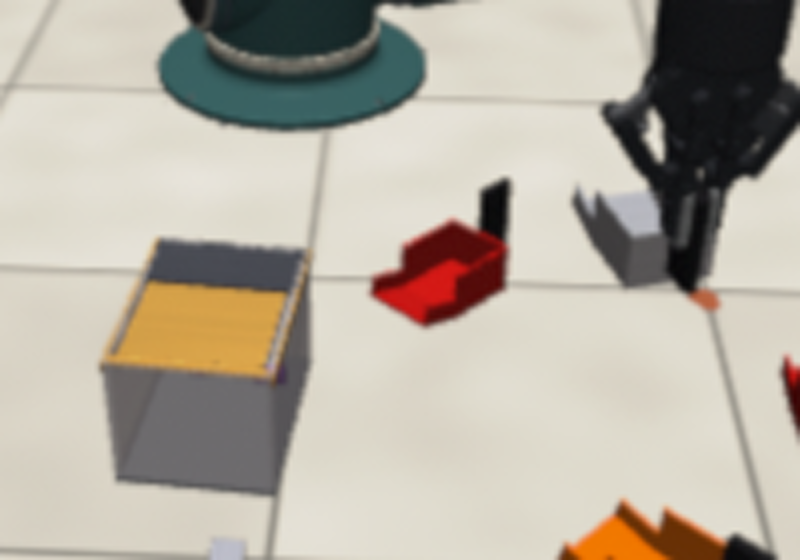

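jog_arm(motion=[[[1, 0, 30], [-0.7, 0, 0]], [[2, 0, 60], [-0.7, 0, 0]], [[2, 0, 90], [-0.7, 0, 0]], [[2, 0, 110], [-0.7, 0, 0]], [[2, 0, 123], [-0.7, 0, 0]], [[2, 0, 128], [-0.7, 0, 0]], [[2, 0, 131], [-0.7, 0, 0]], [[2, 0, 131], [-0.7, 0, 0]]])

```text
time_s: 14.3
tcp_pos: [0.5865, 0.2931, 0.044]
eef_rot: [3.14, -0.004, -1.264]
contact_force: [-0.1, -0.1, -1.5]
opening: 0.107
```

```bash
python3 - <<'E'
from h import *
o=np.array([.5427,.2813,0])
s=ctrl.sense();print(s["time_s"],s["tcp_pos"],s["eef_rot"],s["contact_force"])
rel([cupgrasp(o,17.6,0)])
E
```

```text
14.3 [0.58652154 0.29305874 0.04400547] [ 3.13960763 -0.00395458 -1.26361474] [-0.11201608 -0.13795435 -1.54014821]
[-2.0, 0.3, 1.7] [0.1, -0.2, -0.0]
```

Not touching yet (about 1.7 mm to go), so I'll set it down softly and open.

jog_arm(motion=[[[0, 0, 0.5], [0, 0, 0]], [[0, 0, 1], [0, 0, 0]], [[0, 0, 1.4], [0, 0, 0]], [[0, 0, 1.8], [0, 0, 0]], [[0, 0, 1.8], [0, 0, 0]], [[0, 0, 1.8], [0, 0, 0]], [[0, 0, 1.8], [0, 0, 0]], [[0, 0, 1.8], [0, 0, 0]]])

```text
time_s: 15.3
tcp_pos: [0.5865, 0.293, 0.0421]
eef_rot: [3.139, -0.004, -1.264]
contact_force: [-0.5, -1.6, 5.1]
opening: 0.106
```

jog_arm(motion=[[[0, 0, 0], [0, 0, 0]], [[0, 0, 0], [0, 0, 0]], [[0, 0, 0], [0, 0, 0]], [[0, 0, 0], [0, 0, 0]], [[0, 0, 0], [0, 0, 0]], [[0, 0, 0], [0, 0, 0]], [[0, 0, 0], [0, 0, 0]], [[0, 0, 0], [0, 0, 0]]], jaw=45)

```text
time_s: 16.3
tcp_pos: [0.5863, 0.2929, 0.0417]
eef_rot: [3.139, -0.004, -1.264]
contact_force: [-0.1, 0.3, -0.1]
opening: 0.529
```

jog_arm(motion=[[[0, 0, -10], [0, 0, 0]], [[0, 0, -30], [0, 0, 0]], [[0, 0, -60], [0, 0, 0]], [[0, 0, -90], [0, 0, 0]], [[0, 0, -120], [0, 0, 0]], [[0, 0, -150], [0, 0, 0]], [[0, 0, -170], [0, 0, 0]], [[0, 0, -170], [0, 0, 0]]])

```text
time_s: 17.3
tcp_pos: [0.587, 0.2939, 0.2138]
eef_rot: [-3.141, -0.004, -1.264]
contact_force: [-1.0, -0.8, -0.4]
opening: 0.523
```

jog_arm(motion=[[[-30, 20, 0], [0, 0, 0]], [[-60, 40, 0], [0, 0, 0]], [[-90, 70, 0], [0, 0, 0]], [[-120, 100, 0], [0, 0, 0]], [[-150, 130, 0], [0, 0, 0]], [[-170, 150, 0], [0, 0, 0]], [[-180, 160, 0], [0, 0, 0]], [[-180, 160, 0], [0, 0, 0]]])

```text
time_s: 18.3
tcp_pos: [0.3793, 0.417, 0.2108]
eef_rot: [3.138, -0.004, -1.263]
contact_force: [0.7, 0.1, -0.3]
opening: 0.531
```

```bash
python3 - <<'E'
from h import *
s=ctrl.sense();print(s["time_s"],s["tcp_pos"])
d=ctrl.get_image("scene");d2=ctrl.get_image("top");P=d["pixels"];Q=d2["pixels"]
cv2.imwrite("pics/s9.png",P);cv2.imwrite("pics/t9.png",Q)
a=cv2.convertScaleAbs(cv2.resize(P[170:250,250:320],None,fx=5,fy=5,interpolation=2),alpha=1.6)
b=cv2.resize(Q[165:245,190:260],None,fx=5,fy=5,interpolation=2)
cv2.imwrite("pics/c9.png",np.hstack([a,b]))
W=world(d2);sub=W[165:262,195:262].reshape(-1,3)
for lo,hi in [(.034,.046),(.07,.09),(.008,.09)]:
    q=sub[(sub[:,2]>lo)&(sub[:,2]<hi)]
    if len(q): r=cv2.minAreaRect((q[:,:2]*1000).astype(np.float32));print(lo,r,np.median(q[:,2]))
g=W[160:198,340:382].reshape(-1,3);g=g[(g[:,2]>.08)&(g[:,2]<.12)];print("gate plane",len(g),np.linalg.lstsq(np.c_[g[:,:2],np.ones(len(g))],g[:,2],rcond=None)[0],g[:,2].std())
for n,dd in (("s",d),("t",d2)): print(n,[(np.round(r["position"],3).tolist(),round(r["score"],2)) for r in ctrl.recognise(dd,"cap_a")])
E
```

```text
18.3 [0.37931306 0.41700131 0.21081821]
0.034 ((558.2821044921875, 285.26226806640625), (86.61610412597656, 60.31773376464844), 17.205556869506836) 0.03918918191877907
0.07 ((587.4994506835938, 294.4043884277344), (29.45376968383789, 10.823310852050781), 17.527435302734375) 0.07601716570533118
0.008 ((542.0137939453125, 280.02398681640625), (124.8840103149414, 60.72761917114258), 17.146751403808594) 0.02567189753012933
gate plane 1589 [ 0.00830825 -0.00019737  0.09434208] 0.0017856781044053266
s []
t []
```

View pics/c9.png

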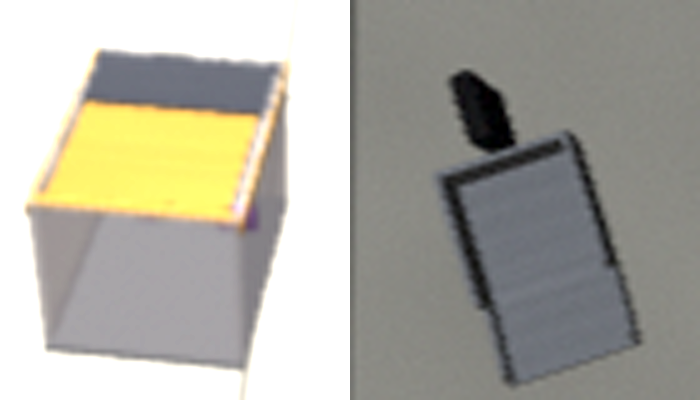

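View pics/s9.png

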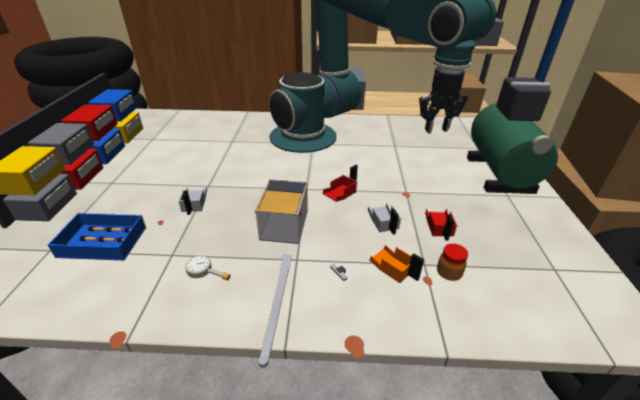

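```bash
python3 - <<'E'
import cv2,numpy as np
for n in("s9","t9"):
    h=cv2.cvtColor(cv2.imread(f"pics/{n}.png"),cv2.COLOR_BGR2HSV)
    m=((h[...,0]>132)&(h[...,0]<165)&(h[...,1]>70)&(h[...,2]>40)).astype(np.uint8)
    k,l,s,c=cv2.connectedComponentsWithStats(m);print(n,[(s[i,4],c[i].round().tolist()) for i in range(1,k) if s[i,4]>2])
E
python3 - <<'E'
from cell import ctrl
print(ctrl.sense()["time_s"]);print(ctrl.finish_job())
E
```

```text
s9 [(np.int32(15), [97.0, 104.0]), (np.int32(5), [108.0, 131.0]), (np.int32(10), [98.0, 138.0]), (np.int32(5), [92.0, 148.0]), (np.int32(4), [300.0, 214.0])]
t9 []
18.5
the job is handed in; nothing more can be done
None
```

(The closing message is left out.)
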